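Put the bench scraper away in its slotted block

ROBOT

A 6-joint arm with a two-finger parallel gripper is mounted at the origin on a cart in front of the work surface, level with it; the furniture and walls round the work are solid. World frame = base frame: x ahead of the robot, y to its left, z up, the work surface at z = 0. Lengths are in m, angles in degrees, forces in N, time in s.
With the tool pointing down it reaches from about 0.35 to 0.875 m from the base axis. Payload 4.2 kg.
Tool frame: the origin (TCP) lies between the finger pads; the fingertips stand 8 mm ahead of it and the grasp point (between the pads) lies 11 mm behind it; z points along the fingers, y is the line along which they close (so a half turn about z gives the same grasp; the last joint's range is limited). The gripper opens to 87 mm and grips with 3 to 60 N. Pads are 19 mm wide; open, the fingers measure 117 mm over their backs; the gripper's body (75 mm by 190 mm) begins 51 mm behind the grasp point.
Start: joints at [-61.73, 22.042, 0.453, 0, -68.411, -14.817], TCP at [0.145, -0.608, 0.231] pointing down, gripper open.
Joint ranges: [-179.83, 179.83], [-69.29, 118.12], [-61.27, 80.66], [-181.25, 117.63], [-171.15, -9.14], [-177.46, 177.46]. Speed limits (degrees/s): [159.86, 159.86, 180, 180, 180, 180].

INTERFACE

Orientations are given as a 3x3 rotation matrix whose columns are the frame's x, y, z axes.
In Python, from station import sense, capture, camera_model, finish_job, find_in gives the robot as it stands. The module is installed in compiled form; this text tells all that it offers.
- The arm moves only by the tool arm_command, never from a script. Its argument "motion" is a list of rows, each a list of 7 numbers: the finger opening in mm, from 0 to 87, then the shift along the tool's x, y, z in mm, then the turn, a rotation vector about the tool's x, y, z in rad. In form: [[jaw, dx, dy, dz, rx, ry, rz], ...]. A call has 1 to 8 rows; each row shifts and turns the commanded pose from where the row before left it, along the tool's axes as they then stand; what a row does not reach is not made up. A row lasts 1/10 s, in which the tool goes at most 50 mm and 8.59 degrees, less where a joint would pass 70% of its speed; a pose out of reach is approached as far as the arm can. A call with a gripper value outside its range is refused whole. The fingers move at their own pace and stop on an object; the grip force is fixed at half the most. Time passes only in rows, so rows that do not move let the fingers close. It gives the time, the measured TCP pose, the force, the opening and the grip force at its end, in the units of the state.
- sense(): the state, without advancing time (a new reading comes with each control period).
- capture(name): name is "scene" or "top" or "wrist"; returns the picture (480x640x3 uint8, red, green, blue); there is no depth.
- camera_model(name): a dict with "fx", "fy", "cx", "cy" (pixels), "R" (3x3) and "t" (3): a world point X has camera coordinates R X + t. Camera axes: x right, y down, z forward; pixel columns grow to the right and rows downward; lengths in m; the calibration is good to about 2 mm. A picture is of the moment at which its call begins: read the wrist's pose just before it. camera_model takes no time and is no camera call; for the wrist camera it gives the pose at the moment of the call.
- finish_job(): hands the job in; it is judged then, once.
Trained networks look in the newest picture that a camera, given by its name, has taken for a name from the list of things; names that differ only in an ending like _2 or _b are one class to them, and where a whole thing is asked for, a point or a joint stands for the part that bears it (a point fixed in the world has none). Each returns a list of dicts, best first, with "p" (0 to 1); they miss things now and then, are a little off and sometimes report something else, mostly with a low value. They report only what shows in the picture. A call takes as long as a camera call.
- find_in(target, camera): "location" ([row, column] in pixels, amid what is visible of it).
The state is a dict: "time_s": time; "joints": joint angles; "joint_velocities": joint speeds; "effort": joint torques, N m; "tcp_pos": TCP position; "ee_rot": TCP orientation; "wrist_force": force on the tool from outside, world axes, zero at the start; "moment": the same for the moment, N m; "gripper_width": opening from 0.0 (shut) to 1.0 (fully open); "gripper_force": force on a finger pad.
Only numpy, scipy, OpenCV 4.12 (cv2) and the standard library are available. Lean on these libraries where they do the work, as an engineer would, in place of code of your own. Each camera call takes 0.05 s, during which the arm holds its last target. There are 200 camera calls.

TASK

Lift the bench scraper out of the wire drying rack and put it away in the wooden tool block: lower it blade down into the long slot, the only one that takes the full width of its blade, without letting go before the blade has entered it, and leave it standing on the bottom of the slot.

Things in the scene. Friction and masses are not known exactly. Their poses are not given: they have to be found in the camera images.
- bench_scraper: Bench scraper standing blade down in the middle of the wire rack: steel blade 2 mm thick, 150 mm wide, 78 mm tall; black grip bar along its top, 152 mm long, 20 mm thick, 26 mm tall; about 0.13 kg. Its y axis is level, along grip and edge; x points up from edge to grip; z is square to the grip's broad faces. Take it by the middle of the grip from above, fingers closing across the 20 mm.
- scraper_grip (a point): Centre of the black grip bar; the grip's top is 13 mm above it, its underside 13 mm below.
- scraper_edge (a point): Middle of the blade's free lower edge, the edge that goes into the slot first. The blade slants 6 degrees to the grip: with the grip held squarely upright the edge lies 92 mm below the grip's centre and 8.5 mm to the scraper's -z side of it.
- drying_rack: Low steel wire rack, 129 mm (x) by 105 mm (y), 80 mm tall, fixed to the table; origin at the centre of its foot. Three pairs of wire hoops stand parallel to its y axis, each with a 8 mm gap open at the top; the scraper stands in the middle pair, edge along the rack's y axis, on bars 25 mm above the table.
- tool_block: Wooden block, 126 mm (x) by 218 mm (y) at its foot, 85 mm tall, fixed; origin at the centre of its underside. Two slots along its y axis, open at the top, 18 mm wide, 65 mm deep, mouths bevelled outward by 9 mm all round (36 mm wide at the top): the long one (176 mm), centred 27 mm to the -x side, and a short one (100 mm, too short for the scraper), 27 mm to the +x side.
- long_slot (a point): Centre of the long slot's mouth, level with the block's top face, 85 mm above the table. The scraper's edge comes to rest 65 mm below it; the grip then stands clear above the block.

How it is judged:
By the outcome, as a careful person would: the job done as asked, in the order asked, and still so for the second after the job is handed in, with the robot touching nothing.
It also fails if it takes over 45 s, if anything falls off the work surface, if the arm or the gripper's body presses on something with over 40 N, if the wrist force passes 120 N, or if a joint passes its speed limit or range.

## Working session

There is one attempt and no reset: what is moved stays moved. The work goes in short steps, Python scripts to look and compute and a tool call to move; the robot and the scene stay as the last step left them, time stands still between calls to the robot, and variables do not carry over. Pictures are saved under pics/ and viewed, at most 10 in all, crops included, and the job is handed in when it is done.

Besides the shell and the picture viewer there is one more tool, called after "Request:" as name(argument=value, ...) on one line, values as JSON. arm_command: Moves the arm, as the interface text tells. Its arguments: {"type":"object","properties":{"motion":{"type":"array"}},"required":["motion"]}

```bash
mkdir -p pics; cat > h.py <<'E'
import numpy as np, cv2
from station import *
def snap(n,f):
    im=capture(n); cv2.imwrite(f'pics/{f}.png',im[:,:,::-1]); return im
def ray(cam,rc,m=None):
    m=m or camera_model(cam); R=np.array(m['R']);t=np.array(m['t'])
    d=R.T@np.array([(rc[1]-m['cx'])/m['fx'],(rc[0]-m['cy'])/m['fy'],1]); return -R.T@t,d
def atz(cam,rc,z,m=None):
    o,d=ray(cam,rc,m); return o+d*(z-o[2])/d[2]
def proj(cam,X,m=None):
    m=m or camera_model(cam); c=np.array(m['R'])@np.array(X)+np.array(m['t']); return [m['fy']*c[1]/c[2]+m['cy'],m['fx']*c[0]/c[2]+m['cx']]
E
python3 - <<'E'
from h import *
np.set_printoptions(precision=4,suppress=True)
a=snap('scene','s1');b=snap('top','t1')
cv2.imwrite('pics/both.png',cv2.resize(np.vstack([a,b]),(400*1,600))[:,:,::-1]) if 0 else 0
zs={'bench_scraper':.08,'scraper_grip':.117,'drying_rack':.05,'tool_block':.085,'long_slot':.085}
for c in ['top','scene']:
    for n in zs:
        for d in find_in(n,c)[:2]: print(c,n,np.round(d['location'],1),round(d['p'],2),atz(c,d['location'],zs[n]))
s=sense();print(s['tcp_pos'],np.array(s['ee_rot']),s['time_s'])
for c in ['top','scene']: print(ray(c,[240,320]))
E
```

```text
top bench_scraper [223.3 402.1] 0.91 [ 0.5782 -0.2097  0.08  ]
top scraper_grip [224.2 405.8] 0.76 [ 0.5687 -0.2089  0.117 ]
top scraper_grip [235.7 176.4] 0.75 [0.5416 0.1675 0.117 ]
top drying_rack [245.1 394.2] 0.65 [ 0.5449 -0.2009  0.05  ]
top tool_block [235.7 179.6] 0.65 [0.5476 0.1702 0.085 ]
top long_slot [237.6 175.1] 0.83 [0.5442 0.1776 0.085 ]
scene bench_scraper [263.6 404.8] 0.84 [ 0.5778 -0.216   0.08  ]
scene scraper_grip [262.1 402.7] 0.85 [ 0.5329 -0.2363  0.117 ]
scene scraper_grip [208.9 249.9] 0.18 [0.4777 0.0739 0.117 ]
scene drying_rack [277.3 392. ] 0.88 [ 0.5645 -0.202   0.05  ]
scene tool_block [209.8 252.4] 0.57 [0.5146 0.112  0.085 ]
scene long_slot [212.3 248.7] 0.9 [0.5026 0.1096 0.085 ]
[ 0.1454 -0.6078  0.2306] [[-0.9726 -0.2326  0.    ]
 [-0.2326  0.9726  0.    ]
 [-0.      0.     -1.    ]] 0.6
(array([ 0.3869, -0.0436,  0.9567]), array([ 0.1785, -0.0275, -0.9838]))
(array([-0.013 , -0.5374,  0.5552]), array([ 0.6284,  0.5522, -0.5481]))
```

View pics/t1.png

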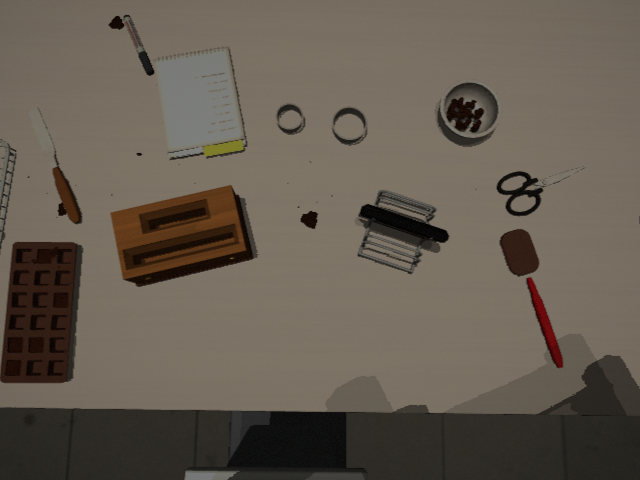

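View pics/s1.png

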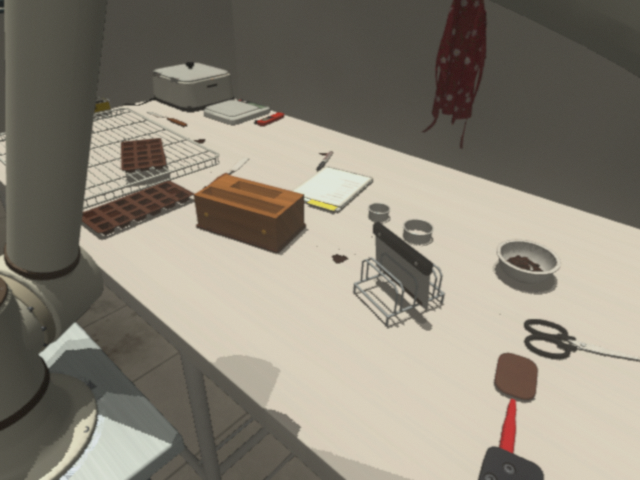

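The top view shows the scraper's black grip running from about (row 208, col 363) to (237, 445) in the rack. The block's long slot is the lower, longer opening, about (253, 128) to (233, 245). The scene view confirms the scraper stands blade down, with the short slot on the far side.

```bash
python3 - <<'E'
from h import *
np.set_printoptions(precision=4,suppress=True)
im=cv2.imread('pics/t1.png'); g=im.max(2)
m=np.zeros_like(g); m[190:255,350:460]=(g[190:255,350:460]<45)*255
m=cv2.morphologyEx(m,cv2.MORPH_OPEN,np.ones((3,3)))
n,l,st,ce=cv2.connectedComponentsWithStats(m); k=1+np.argmax(st[1:,4])
r=cv2.minAreaRect(np.argwhere(l==k)[:,::-1].astype(np.float32)); print(r)
P=cv2.boxPoints(r)
W=np.array([atz('top',p[::-1],.125) for p in P]);print(W, W.mean(0))
for a in range(4): print(np.linalg.norm(W[a]-W[a-1]), np.degrees(np.arctan2(*(W[a]-W[a-1])[[1,0]])))
# block top corners by eye (row,col)
B=np.array([atz('top',p,.085) for p in [(212,112),(187,234),(258,250),(279,127)]]);print(B,B.mean(0))
for a in range(4): print(np.linalg.norm(B[a]-B[a-1]), np.degrees(np.arctan2(*(B[a]-B[a-1])[[1,0]])))
L=np.array([atz('top',p,.085) for p in [(251,123),(233,249)]]);print(L)
big=cv2.resize(im[170:300,90:460],None,fx=2.1,fy=2.1,interpolation=cv2.INTER_CUBIC);cv2.imwrite('pics/t1c.png',cv2.convertScaleAbs(big,alpha=1.6))
E
```

```text
((403.14398193359375, 226.472900390625), (91.0821304321289, 22.75235939025879), 19.09349250793457)
[[ 0.5684 -0.126   0.125 ]
 [ 0.6049 -0.1382  0.125 ]
 [ 0.5578 -0.2799  0.125 ]
 [ 0.5218 -0.2668  0.125 ]] [ 0.5632 -0.2027  0.125 ]
0.14827864619273806 71.67024392960806
0.03846370369407693 -18.427892580177875
0.1493164917344294 -108.40332366349499
0.0382878337994333 160.01852949419273
[[0.5863 0.2868 0.085 ]
 [0.6349 0.0818 0.085 ]
 [0.5118 0.0499 0.085 ]
 [0.4724 0.2532 0.085 ]] [0.5513 0.1679 0.085 ]
0.11872935315598354 16.43724269270037
0.2106917200647339 -76.64874768665241
0.12724198709828538 -165.45323642042942
0.20713574337182375 100.95591307824378
[[0.5195 0.2633 0.085 ]
 [0.5547 0.0531 0.085 ]]
```

View pics/t1c.png

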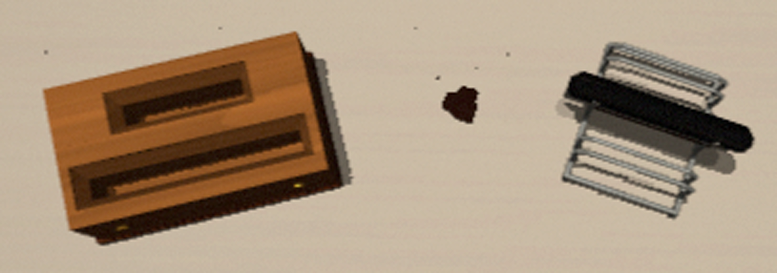

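Request:
arm_command(motion=[[87,0,0,-10,0,0,-0.146],[87,0,0,-10,0,0,-0.146],[87,0,0,-10,0,0,-0.146],[87,0,0,-10,0,0,-0.146],[87,0,0,-10,0,0,-0.146],[87,0,0,-10,0,0,-0.146],[87,0,0,-10,0,0,-0.146]])

```text
time_s: 1.3
tcp_pos: [0.1454, -0.6078, 0.301]
ee_rot: [[-0.303, -0.953, 0.0], [-0.953, 0.303, -0.0], [-0.0, -0.0, -1.0]]
wrist_force: [0.3, 0.1, -0.1]
gripper_width: 1.001
gripper_force: 0.0
```

Request:
arm_command(motion=[[87,-37,-19,0,0,0,0],[87,-37,-19,0,0,0,0],[87,-37,-19,0,0,0,0],[87,-37,-19,0,0,0,0],[87,-37,-19,0,0,0,0],[87,-37,-19,0,0,0,0],[87,-37,-19,0,0,0,0],[87,-37,-19,0,0,0,0]])

```text
time_s: 2.1
tcp_pos: [0.3824, -0.3719, 0.3009]
ee_rot: [[-0.309, -0.951, 0.001], [-0.951, 0.309, -0.0], [0.0, -0.001, -1.0]]
wrist_force: [-0.0, 0.3, -0.0]
gripper_width: 1.002
gripper_force: 0.0
```

Request:
arm_command(motion=[[87,-37,-20,0,0,0,0],[87,-37,-20,0,0,0,0],[87,-37,-20,0,0,0,0],[87,-37,-20,0,0,0,0],[87,-37,-20,0,0,0,0],[87,-34,-20,0,0,0,0],[87,0,0,0,0,0,0],[87,0,0,0,0,0,0]])

```text
time_s: 2.9
tcp_pos: [0.5635, -0.2013, 0.3001]
ee_rot: [[-0.307, -0.952, -0.001], [-0.952, 0.307, 0.0], [0.0, 0.001, -1.0]]
wrist_force: [0.4, -0.8, 0.4]
gripper_width: 0.998
gripper_force: 0.0
```

```bash
python3 - <<'E'
from h import *
np.set_printoptions(precision=4,suppress=True)
s=sense();print(s['tcp_pos'],np.array(s['ee_rot']),s['time_s'],s['joints'],s['wrist_force'])
w=snap('wrist','w1')
for n in ['scraper_grip','bench_scraper','drying_rack']:
    for d in find_in(n,'wrist')[:2]: print(n,np.round(d['location'],1),round(d['p'],2),atz('wrist',d['location'],.117))
m=camera_model('wrist');print(m)
print(proj('wrist',[.5632,-.2027,.13]),ray('wrist',[240,320]))
E
```

```text
[ 0.5635 -0.2013  0.3001] [[-0.3074 -0.9516 -0.001 ]
 [-0.9516  0.3074  0.0001]
 [ 0.0002  0.001  -1.    ]] 2.9 [ -4.1732  17.2537   3.3255  -0.0006 -76.1284 -13.7279] [ 0.3901 -0.7593  0.4135]
scraper_grip [211.3 305.9] 0.98 [ 0.5684 -0.2107  0.117 ]
bench_scraper [212.1 302.4] 0.89 [ 0.5712 -0.2112  0.117 ]
drying_rack [204.4 290.5] 0.9 [ 0.5785 -0.2203  0.117 ]
{'fx': 416.09233661669424, 'fy': 416.09233661669424, 'cx': 315.69069919418916, 'cy': 240.80770006316118, 'R': array([[-0.9511,  0.3088,  0.0009],
       [ 0.299 ,  0.9203,  0.2522],
       [ 0.0771,  0.2401, -0.9677]]), 't': array([ 0.5975, -0.0295,  0.4618])}
[np.float64(222.16757723229543), np.float64(314.9054358771944)] (array([ 0.5415, -0.2683,  0.4538]), array([ 0.0667,  0.2415, -0.9682]))
```

View pics/w1.png

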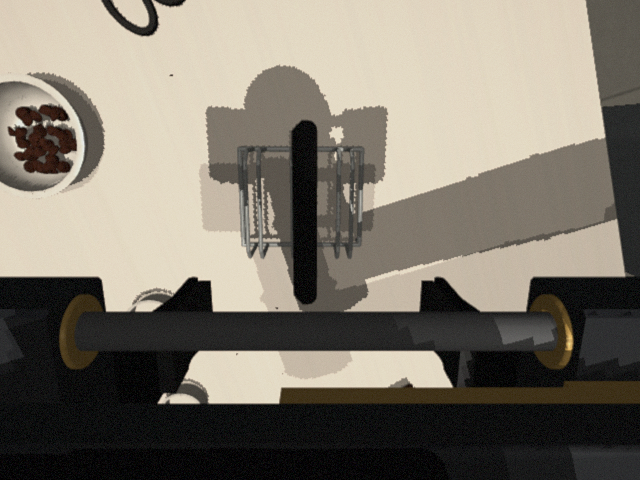

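The wrist view shows the black grip nearly vertical in the picture, from (121, 305) to (303, 304), about 11 px left of the finger centre, with the rack around it.

```bash
python3 - <<'E'
from h import *
np.set_printoptions(precision=4,suppress=True)
g=cv2.imread('pics/w1.png').max(2)
m=np.zeros_like(g); m[110:308,285:325]=(g[110:308,285:325]<38)*255
m=cv2.morphologyEx(m,cv2.MORPH_OPEN,np.ones((5,5)))
n,l,st,ce=cv2.connectedComponentsWithStats(m); k=1+np.argmax(st[1:,4]);print(st[k])
cols=[np.where(l[r]==k)[0] for r in range(480)]
for r in (126,140,160,200,240,270,295): print(r,cols[r].min(),cols[r].max())
rr=np.arange(135,290); f=np.polyfit(rr,[ (cols[r].min()+cols[r].max())/2 for r in rr],1); 
r0,r1=st[k][1]-.5,st[k][1]+st[k][3]-.5
A,B=[atz('wrist',(r,np.polyval(f,r)),z) for r,z in((r0,.128),(r1,.128))]
print(A,B,(A+B)/2,np.linalg.norm(A-B),np.degrees(np.arctan2(*(B-A)[[1,0]])))
s=sense();R=np.array(s['ee_rot']);p=np.array(s['tcp_pos'])
C=(A+B)/2;C[2]=.117
print('tool delta mm',1000*R.T@(C-p),'tool x ang',np.degrees(np.arctan2(R[1,0],R[0,0])))
E
```

```text
[ 292  121   25  183 4248]
126 296 315
140 292 316
160 292 316
200 293 316
240 293 316
270 294 316
295 295 315
[ 0.5471 -0.2792  0.128 ] [ 0.5929 -0.1383  0.128 ] [ 0.57   -0.2088  0.128 ] 0.1481232857377301 72.02265757746062
tool delta mm [  3.2275  -8.9594 183.9286] tool x ang -108.0681036583721
```

Request:
arm_command(motion=[[87,1,-3,20,0,0,0],[87,1,-3,25,0,0,0],[87,0,-3,30,0,0,0],[87,0,0,30,0,0,0],[87,0,0,30,0,0,0],[87,0,0,25,0,0,0],[87,0,0,20,0,0,0],[87,0,0,12,0,0,0]])

```text
time_s: 3.9
tcp_pos: [0.5697, -0.2075, 0.1071]
ee_rot: [[-0.31, -0.951, -0.002], [-0.951, 0.31, 0.0], [0.0, 0.002, -1.0]]
wrist_force: [0.5, -0.6, 0.7]
gripper_width: 1.003
gripper_force: 0.0
```

Request:
arm_command(motion=[[87,0,0,0,0,0,0],[40,0,0,0,0,0,0],[30,0,0,0,0,0,0],[25,0,0,0,0,0,0],[15,0,0,0,0,0,0],[10,0,0,0,0,0,0],[10,0,0,0,0,0,0],[10,0,0,0,0,0,0]])

```text
time_s: 4.7
tcp_pos: [0.5711, -0.2067, 0.1086]
ee_rot: [[-0.309, -0.951, -0.0], [-0.951, 0.309, -0.0], [0.0, 0.0, -1.0]]
wrist_force: [-0.1, -0.9, -0.2]
gripper_width: 0.449
gripper_force: 0.0
```

Request:
arm_command(motion=[[10,0,0,0,0,0,0],[10,0,0,0,0,0,0],[10,0,0,0,0,0,0],[10,0,0,0,0,0,0],[10,0,0,0,0,0,0],[10,0,0,0,0,0,0],[10,0,0,0,0,0,0]])

```text
time_s: 5.4
tcp_pos: [0.5713, -0.2067, 0.1085]
ee_rot: [[-0.309, -0.951, 0.0], [-0.951, 0.309, -0.0], [-0.0, -0.0, -1.0]]
wrist_force: [0.6, -0.1, -0.5]
gripper_width: 0.227
gripper_force: 30.0
```

Request:
arm_command(motion=[[10,0,0,-5,0,0,0],[10,0,0,-10,0,0,0],[10,0,0,-15,0,0,0],[10,0,0,-20,0,0,0],[10,0,0,-20,0,0,0],[10,0,0,-25,0,0,0],[10,0,0,-25,0,0,0],[10,0,0,-30,0,0,0]])

```text
time_s: 6.2
tcp_pos: [0.5699, -0.2064, 0.2595]
ee_rot: [[-0.309, -0.951, -0.003], [-0.951, 0.309, 0.001], [0.0, 0.003, -1.0]]
wrist_force: [1.5, -0.5, -1.9]
gripper_width: 0.226
gripper_force: 30.0
```

Request:
arm_command(motion=[[10,0,0,-25,0,0,0],[10,0,0,-15,0,0,0],[10,0,0,0,0,0,0]])

```text
time_s: 6.5
tcp_pos: [0.5716, -0.2069, 0.3021]
ee_rot: [[-0.309, -0.951, 0.005], [-0.951, 0.309, -0.001], [-0.001, -0.005, -1.0]]
wrist_force: [0.7, 1.0, -2.0]
gripper_width: 0.226
gripper_force: 30.0
```

```bash
python3 - <<'E'
from h import *
np.set_printoptions(precision=4,suppress=True)
a=snap('scene','s2');b=snap('top','t2');w=snap('wrist','w2')
for c in ['scene','top','wrist']:
    for n in ['scraper_grip','scraper_edge']:
        for d in find_in(n,c)[:2]: print(c,n,np.round(d['location'],1),round(d['p'],2))
s=sense();R=np.array(s['ee_rot']);p=np.array(s['tcp_pos']);print(p,s['wrist_force'],s['gripper_width'])
g=p-.011*R[:,2]
for c in ['scene','top','wrist']:
  print(c,'g',proj(c,g),'e+',proj(c,g+[0,0,-.092]+.0085*R[:,1]),'e-',proj(c,g+[0,0,-.092]-.0085*R[:,1]))
o=cv2.resize(a[120:400,300:500],None,fx=2.1,fy=2.1,interpolation=cv2.INTER_CUBIC)
cv2.imwrite('pics/c2.png',np.hstack([o,cv2.resize(w[:,200:440],None,fx=588/480,fy=588/480)])[:,:,::-1])
E
```

```text
scene scraper_grip [161.6 421.5] 0.61
scene scraper_edge [161.4 422.5] 0.57
top scraper_edge [185.5 398.5] 0.66
wrist scraper_grip [228.9 319. ] 0.79
wrist scraper_edge [227.7 315. ] 0.89
[ 0.5709 -0.2067  0.2978] [-0.279  -0.2542 -1.6143] 0.22368598514599428
scene g [np.float64(137.88332903788125), np.float64(414.7967422609579)] e+ [np.float64(194.44373425822982), np.float64(403.1773703365732)] e- [np.float64(192.11368012837306), np.float64(411.5988537601728)]
top g [np.float64(191.63948310590973), np.float64(432.8065283667297)] e+ [np.float64(213.89185288696575), np.float64(415.75653255261636)] e- [np.float64(203.2368203124925), np.float64(419.15415643346404)]
wrist g [np.float64(323.2506818437922), np.float64(316.3122581464492)] e+ [np.float64(253.57144659191624), np.float64(330.17261546246743)] e- [np.float64(253.5396552233956), np.float64(301.1455013593038)]
```

View pics/c2.png

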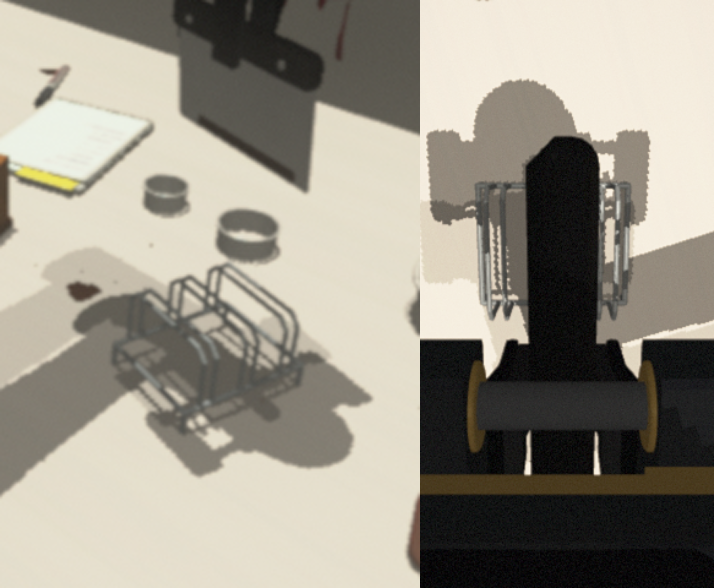

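The crop shows the scraper held clear above the rack, with blade-edge corners in the scene picture at about (172, 386) and (211, 446). The wrist part shows the blade peeking out on the left (-y) side of the grip. Next I compute the edge from this and the slot from the top picture.

```bash
python3 - <<'E'
from h import *
np.set_printoptions(precision=4,suppress=True)
s=sense();R=np.array(s['ee_rot']);p=np.array(s['tcp_pos']);g=p-.011*R[:,2]
for e in(-1,1):
  for k in(-.075,.075): print(e,k,proj('scene',g+[0,0,-.092]+e*.0085*R[:,1]+k*R[:,0]))
def show(L):
    W=np.array([atz('top',(170+y/2.1,90+x/2.1),.085) for x,y in L])
    print(W[:,:2],W.mean(0)); 
    for a in range(4): print(round(np.linalg.norm(W[a]-W[a-1]),4), np.degrees(np.arctan2(*(W[a]-W[a-1])[[1,0]])))
    return W
print('block');W=show([(45,90),(297,33),(328,182),(70,230)])
print('slot');S=show([(70,167),(305,114),(314,155),(73,210)])
E
```

```text
-1 -0.075 [np.float64(174.29532357555595), np.float64(383.34382163322107)]
-1 0.075 [np.float64(212.78239646484883), np.float64(444.3737756436191)]
1 -0.075 [np.float64(176.29906453709842), np.float64(375.2480541473654)]
1 0.075 [np.float64(215.52202943221204), np.float64(435.6222910593791)]
block
[[0.5848 0.2877]
 [0.6371 0.0863]
 [0.5139 0.0564]
 [0.4714 0.2592]] [0.5518 0.1724 0.085 ]
0.1169 14.087069924945217
0.208 -75.42370239095516
0.1268 -166.3262253580843
0.2073 101.83399048302851
slot
[[0.522  0.2629]
 [0.5693 0.077 ]
 [0.5357 0.0684]
 [0.4874 0.258 ]] [0.5286 0.1666 0.085 ]
0.035 8.09107686340185
0.1918 -75.72451699840533
0.0347 -165.65060331314095
0.1956 104.29078775946188
```

Request:
arm_command(motion=[[10,0,0,0,0,0,-0.07],[10,0,0,0,0,0,-0.14],[10,0,0,0,0,0,-0.14],[10,0,0,0,0,0,-0.14],[10,0,0,0,0,0,-0.07],[10,-10,1,0,0,0,0],[10,-20,2,0,0,0,0],[10,-30,3,0,0,0,0]])

```text
time_s: 7.75
tcp_pos: [0.5503, -0.1497, 0.2979]
ee_rot: [[0.24, -0.971, -0.001], [-0.971, -0.24, -0.0], [-0.0, 0.001, -1.0]]
wrist_force: [0.1, 0.0, -1.6]
gripper_width: 0.225
gripper_force: 30.0
```

Request:
arm_command(motion=[[10,-40,4,0,0,0,0],[10,-40,4,0,0,0,0],[10,-40,4,0,0,0,0],[10,-40,4,0,0,0,0],[10,-40,4,0,0,0,0],[10,-40,4,0,0,0,0],[10,-30,3,0,0,0,0],[10,-25,2,0,0,0,0]])

```text
time_s: 8.55
tcp_pos: [0.4493, 0.1308, 0.2987]
ee_rot: [[0.243, -0.97, 0.0], [-0.97, -0.243, 0.001], [-0.0, -0.0, -1.0]]
wrist_force: [1.0, -0.6, -2.1]
gripper_width: 0.226
gripper_force: 30.0
```

Request:
arm_command(motion=[[10,-12,2,0,0,0,0],[10,-5,0,0,0,0,0],[10,0,0,0,0,0,0],[10,0,0,0,0,0,0],[10,0,0,0,0,0,0]])

```text
time_s: 9.05
tcp_pos: [0.4449, 0.1443, 0.2985]
ee_rot: [[0.242, -0.97, -0.0], [-0.97, -0.242, -0.0], [0.0, 0.0, -1.0]]
wrist_force: [-0.5, 0.1, -1.1]
gripper_width: 0.222
gripper_force: 30.0
```

```bash
python3 - <<'E'
from h import *
np.set_printoptions(precision=4,suppress=True)
s=sense();R=np.array(s['ee_rot']);p=np.array(s['tcp_pos']);print(p,R,s['time_s'],s['joints'],s['gripper_width'])
w=snap('wrist','w3')
for n in ['long_slot','tool_block']:
    for d in find_in(n,'wrist')[:2]: print(n,np.round(d['location'],1),round(d['p'],2),atz('wrist',d['location'],.085))
print(camera_model('wrist'))
E
```

```text
[0.4449 0.1443 0.2985] [[ 0.242  -0.9703 -0.0002]
 [-0.9703 -0.242  -0.0003]
 [ 0.0002  0.0003 -1.    ]] 9.05 [ 37.9571   3.8073 -13.763    0.0048 -72.4482 -23.9545] 0.22222278932029926
long_slot [186.6 196.7] 0.85 [0.5518 0.148  0.085 ]
tool_block [178.9 193.6] 0.57 [0.5556 0.1421 0.085 ]
{'fx': 416.09233661669424, 'fy': 416.09233661669424, 'cx': 315.69069919418916, 'cy': 240.80770006316118, 'R': array([[-0.9699, -0.2436,  0.0011],
       [-0.2355,  0.9385,  0.2527],
       [-0.0626,  0.2448, -0.9675]]), 't': array([ 0.4665, -0.0783,  0.4466])}
```

View pics/w3.png

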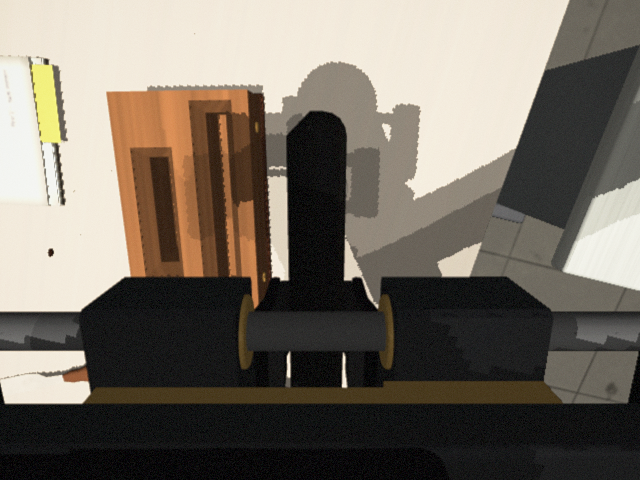

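The wrist view shows the block left of the held scraper. The long slot's far end is at about row 101, cols 190–231, and its near end is hidden by the gripper. I'll enlarge that part.

```bash
python3 - <<'E'
import cv2
im=cv2.imread('pics/w3.png');cv2.imwrite('pics/w3c.png',cv2.convertScaleAbs(cv2.resize(im[80:280,90:290],None,fx=3,fy=3,interpolation=cv2.INTER_CUBIC),alpha=1.5))
E
```

```text
(no output)
```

View pics/w3c.png

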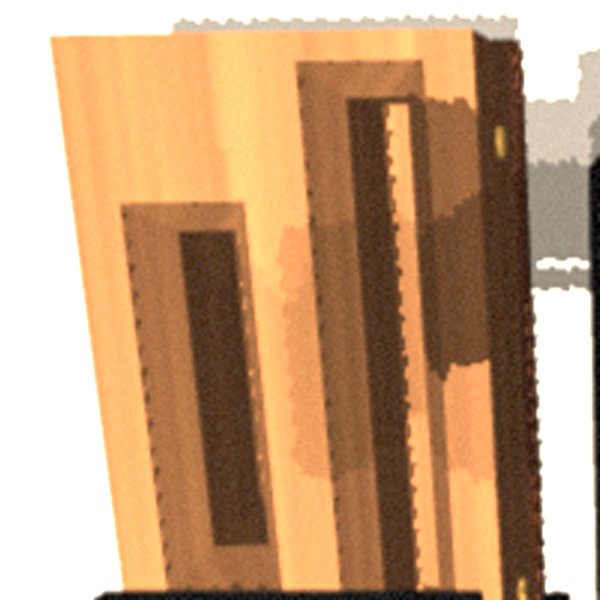

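The crop shows the slot mouth's far corners at (297, 62) and (422, 61), with its long edges running to (343, 588) and (455, 590). The block's far corners are at (52, 37) and (475, 30).

```bash
python3 - <<'E'
from h import *
np.set_printoptions(precision=4,suppress=True)
W=lambda x,y:atz('wrist',(80+y/3,90+x/3),.085)[:2]
a,b,c,d=W(297,62),W(422,61),W(343,588),W(455,590)
e,f,g,h=W(52,37),W(475,30),W(123,588),W(501,598)
ang=lambda u:np.degrees(np.arctan2(u[1],u[0]))
print('slot w',np.linalg.norm(a-b),'dirs',ang(c-a),ang(d-b),'block w',np.linalg.norm(e-f),ang(g-e),ang(h-f),ang(e-f))
th=np.mean([ang(c-a),ang(d-b),ang(g-e),ang(h-f)]);print(th)
u=np.array([np.cos(np.radians(th)),np.sin(np.radians(th))]);v=np.array([u[1],-u[0]])
print('far mid',(a+b)/2, 'n-coords slot',[round(q@v,4) for q in(a,b,c,d)],'block',[round(q@v,4) for q in(e,f,g,h)])
nc=np.mean([q@v for q in(a,b,c,d)]); L=((a+b)/2@u)
for half in(.088,.097): print('centre',half,v*nc+u*(L+half))
Lb=(e+f)/2@u; print('from block', u*(Lb+.109)+v*(np.mean([q@v for q in(e,f,g,h)])-.027))
s=sense();p=np.array(s['tcp_pos']);R=np.array(s['ee_rot'])
C=v*nc+u*(Lb+.105)
d=R.T@np.r_[C-p[:2],0];print(C,'tool delta',d)
E
```

```text
slot w 0.034851754335743924 dirs 104.96712150794787 104.90571685766754 block w 0.1173959233951951 104.66004038442514 104.53522815535177 15.00173824858523
104.76702672634808
far mid [0.5537 0.0744] n-coords slot [np.float64(0.5718), np.float64(0.5369), np.float64(0.5712), np.float64(0.5365)] block [np.float64(0.6391), np.float64(0.5217), np.float64(0.6394), np.float64(0.5224)]
centre 0.088 [0.531  0.1594]
centre 0.097 [0.5287 0.1681]
from block [0.5272 0.1722]
[0.5286 0.1684] tool delta [-0.0029 -0.0871 -0.    ]
```

Request:
arm_command(motion=[[10,0,-6,0,0,0,-0.012],[10,0,-15,0,0,0,0],[10,-1,-20,0,0,0,0],[10,-1,-20,0,0,0,0],[10,-1,-15,10,0,0,0],[10,0,-8,15,0,0,0],[10,0,-3,20,0,0,0],[10,0,0,20,0,0,0]])

```text
time_s: 10.0
tcp_pos: [0.5291, 0.1702, 0.2325]
ee_rot: [[0.255, -0.967, 0.0], [-0.967, -0.255, -0.0], [0.0, -0.0, -1.0]]
wrist_force: [-0.4, 0.4, -2.9]
gripper_width: 0.228
gripper_force: 30.0
```

Request:
arm_command(motion=[[10,0,0,15,-0.02,0,0],[10,0,0,10,-0.04,0,0],[10,0,0,5,-0.04,0,0],[10,0,0,0,0,0,0],[10,0,0,0,0,0,0],[10,0,0,0,0,0,0]])

```text
time_s: 10.6
tcp_pos: [0.5279, 0.1701, 0.2042]
ee_rot: [[0.255, -0.962, -0.095], [-0.967, -0.254, -0.025], [-0.0, 0.099, -0.995]]
wrist_force: [0.0, -0.2, -0.7]
gripper_width: 0.225
gripper_force: 30.0
```

```bash
python3 - <<'E'
from h import *
np.set_printoptions(precision=4,suppress=True)
s=sense();R=np.array(s['ee_rot']);p=np.array(s['tcp_pos']);print(p,R,s['time_s'],s['wrist_force'],s['gripper_width'])
a=snap('scene','s4');t=snap('top','t4')
C=np.array([.5287,.1675,.085]);th=np.radians(104.8);u=np.array([np.cos(th),np.sin(th),0]);v=np.array([u[1],-u[0],0])
g=p-.0085*R[:,2]
print('edge err tool', R.T@(g+.092*R[:,2]-.0085*R[:,1]-C)*1000)
out=[]
for n,im in(('scene',a),('top',t)):
    im=im.copy()
    r,c=proj(n,C); r,c=int(r),int(c)
    f=lambda X:tuple(int(q*16) for q in proj(n,X)[::-1])
    K=cv2.getRotationMatrix2D((0,0),0,1)
    S=4; x0,y0=c-50,r-80
    o=cv2.resize(im[y0:y0+140,x0:x0+100],None,fx=S,fy=S,interpolation=cv2.INTER_CUBIC)
    q=lambda X:(int((proj(n,X)[1]-x0+.5)*S),int((proj(n,X)[0]-y0+.5)*S))
    for i in(-1,1): 
        cv2.line(o,q(C+i*.018*v-.097*u),q(C+i*.018*v+.097*u),(0,255,0),1)
        cv2.line(o,q(C+.018*v+i*.097*u),q(C-.018*v+i*.097*u),(0,255,0),1)
    E=g+.092*R[:,2]-.0085*R[:,1]
    cv2.line(o,q(E-.075*R[:,0]),q(E+.075*R[:,0]),(255,0,0),1)
    out.append(o)
cv2.imwrite('pics/c4.png',cv2.convertScaleAbs(np.hstack(out),alpha=1.4)[:,:,::-1])
E
```

```text
[0.5279 0.1701 0.2042] [[ 0.2553 -0.9622 -0.0954]
 [-0.9669 -0.2541 -0.0249]
 [-0.0002  0.0986 -0.9951]] 10.6 [ 0.0169 -0.1909 -0.6921] 0.2248283404612627
edge err tool [ -2.7356   3.3661 -35.0586]
```

View pics/c4.png

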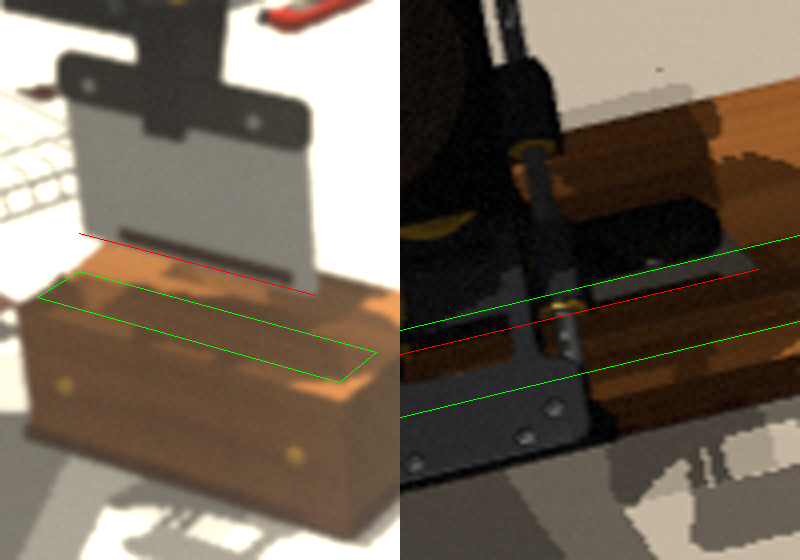

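Both crops show the true blade edge and corners on the predicted (red) edge line. That puts the edge within 1 mm of the slot centre line and 35 mm above the mouth, so I'm lowering it.

Request:
arm_command(motion=[[10,0,-1,10,0,0,0],[10,0,-1,10,0,0,0],[10,0,-1,10,0,0,0],[10,0,-1,10,0,0,0],[10,0,-1,10,0,0,0],[10,0,0,0,0,0,0]])

```text
time_s: 11.3
tcp_pos: [0.5264, 0.1695, 0.1512]
ee_rot: [[0.255, -0.962, -0.1], [-0.967, -0.253, -0.027], [0.001, 0.104, -0.995]]
wrist_force: [-1.1, -0.6, -1.1]
gripper_width: 0.229
gripper_force: 30.0
```

Request:
arm_command(motion=[[10,0,-1,10,0,0,0],[10,0,-1,10,0,0,0],[10,0,-1,10,0,0,0],[10,0,0,0,0,0,0]])

```text
time_s: 11.7
tcp_pos: [0.5264, 0.1694, 0.1212]
ee_rot: [[0.255, -0.962, -0.1], [-0.967, -0.253, -0.027], [0.001, 0.104, -0.995]]
wrist_force: [0.5, -0.8, -1.7]
gripper_width: 0.225
gripper_force: 30.0
```

Request:
arm_command(motion=[[10,0,-0.7,7,0,0,0],[10,0,-0.5,5,0,0,0],[10,0,-0.2,2,0,0,0],[10,0,0,0,0,0,0],[10,0,0,0,0,0,0]])

```text
time_s: 12.2
tcp_pos: [0.5277, 0.1701, 0.1093]
ee_rot: [[0.255, -0.962, -0.096], [-0.967, -0.254, -0.025], [-0.0, 0.099, -0.995]]
wrist_force: [-0.4, -0.4, -1.6]
gripper_width: 0.227
gripper_force: 30.0
```

Request:
arm_command(motion=[[10,0,0,1,0,0,0],[10,0,0,0,0,0,0],[10,0,0,0,0,0,0]])

```text
time_s: 12.5
tcp_pos: [0.5275, 0.17, 0.1082]
ee_rot: [[0.255, -0.962, -0.096], [-0.967, -0.254, -0.025], [-0.0, 0.1, -0.995]]
wrist_force: [0.5, 0.0, -2.0]
gripper_width: 0.224
gripper_force: 30.0
```

Request:
arm_command(motion=[[10,0,0,1,0,0,0],[10,0,0,0,0,0,0],[10,0,0,0,0,0,0]])

```text
time_s: 12.8
tcp_pos: [0.5273, 0.1699, 0.1071]
ee_rot: [[0.255, -0.962, -0.097], [-0.967, -0.254, -0.026], [0.0, 0.1, -0.995]]
wrist_force: [-0.5, -0.1, -0.7]
gripper_width: 0.226
gripper_force: 30.0
```

Request:
arm_command(motion=[[10,0,-0.1,1,0,0,0],[10,0,0,0,0,0,0],[10,0,-0.1,1,0,0,0],[10,0,0,0,0,0,0],[10,0,0,0,0,0,0]])

```text
time_s: 13.3
tcp_pos: [0.5273, 0.1699, 0.105]
ee_rot: [[0.255, -0.962, -0.097], [-0.967, -0.254, -0.026], [0.0, 0.1, -0.995]]
wrist_force: [0.5, 0.5, -1.8]
gripper_width: 0.224
gripper_force: 30.0
```

Request:
arm_command(motion=[[10,0,-0.1,1,0,0,0],[10,0,0,0,0,0,0],[10,0,0,0,0,0,0]])

```text
time_s: 13.6
tcp_pos: [0.5276, 0.1698, 0.1045]
ee_rot: [[0.255, -0.962, -0.096], [-0.967, -0.254, -0.026], [0.0, 0.099, -0.995]]
wrist_force: [0.2, -0.6, 2.0]
gripper_width: 0.226
gripper_force: 30.0
```

Request:
arm_command(motion=[[24,0,0,0,0,0,0],[30,0,0,0,0,0,0],[40,0,0,0,0,0,0],[50,0,0,0,0,0,0],[60,0,0,0,0,0,0],[60,0,0,0,0,0,0],[60,0,0,0,0,0,0],[60,0,0,0,0,0,0]])

```text
time_s: 14.4
tcp_pos: [0.5274, 0.17, 0.1041]
ee_rot: [[0.255, -0.962, -0.096], [-0.967, -0.254, -0.025], [-0.0, 0.1, -0.995]]
wrist_force: [0.6, 0.1, 1.0]
gripper_width: 0.677
gripper_force: 0.0
```

```bash
python3 - <<'E'
from h import *
a=snap('scene','s5');w=snap('wrist','w5')
r,c=[int(q) for q in proj('scene',[.5287,.1675,.1])]
o=cv2.resize(a[r-70:r+50,c-60:c+60],(480,480),interpolation=cv2.INTER_CUBIC)
cv2.imwrite('pics/c5.png',cv2.convertScaleAbs(np.hstack([o,cv2.resize(w[80:400,210:420],(315,480))]),alpha=1.4)[:,:,::-1])
s=sense();print(s['gripper_width'],s['wrist_force'])
E
```

```text
0.6923071904196747 [-0.86804552  0.19165783 -0.53036145]
```

View pics/c5.png

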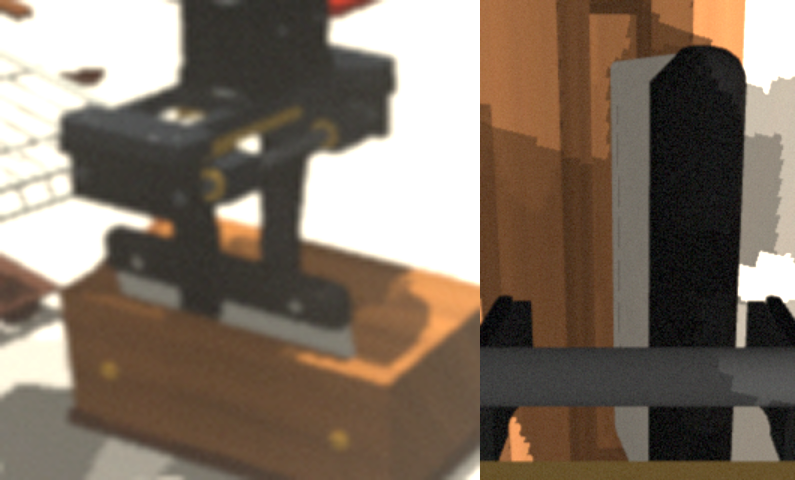

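After release the scraper stands in the long slot, leaning toward the robot side, with its grip near the right (+y) finger. I'll shift toward +y while rising straight up, so that finger moves away from the grip.

Request:
arm_command(motion=[[75,0,2,-1,0,0,0],[87,0,3,-1,0,0,0],[87,0,3,-2,0,0,0],[87,0,1,-5,0,0,0],[87,0,1,-10,0,0,0],[87,0,1,-10,0,0,0],[87,0,2,-20,0,0,0],[87,0,2,-20,0,0,0]])

```text
time_s: 15.3
tcp_pos: [0.5197, 0.1679, 0.1757]
ee_rot: [[0.255, -0.962, -0.096], [-0.967, -0.254, -0.025], [0.0, 0.099, -0.995]]
wrist_force: [0.5, 0.3, 0.4]
gripper_width: 1.0
gripper_force: 0.0
```

Request:
arm_command(motion=[[87,0,3,-30,0,0,0],[87,0,3,-30,0,0,0],[87,0,3,-30,0,0,0],[87,30,0,-20,0,0,0],[87,40,0,0,0,0,0],[87,40,0,0,0,0,0],[87,30,0,0,0,0,0],[87,0,0,0,0,0,0]])

```text
time_s: 16.1
tcp_pos: [0.5577, 0.0301, 0.2855]
ee_rot: [[0.251, -0.963, -0.096], [-0.968, -0.25, -0.025], [0.001, 0.099, -0.995]]
wrist_force: [0.7, 0.3, 0.7]
gripper_width: 1.0
gripper_force: 0.0
```

```bash
python3 - <<'E'
from h import *
a=snap('scene','s6');w=snap('top','t6')
r,c=[int(q) for q in proj('scene',[.5287,.1675,.1])]
o=cv2.resize(a[r-60:r+60,c-60:c+60],(480,480),interpolation=cv2.INTER_CUBIC)
o2=cv2.resize(w[160:300,100:260],(310,271),interpolation=cv2.INTER_CUBIC);o2=np.vstack([o2,np.zeros((209,310,3),np.uint8)])
cv2.imwrite('pics/c6.png',cv2.convertScaleAbs(np.hstack([o,o2]),alpha=1.4)[:,:,::-1])
s=sense();print(s['tcp_pos'],s['wrist_force'],s['time_s'])
E
```

```text
[0.55727855 0.03257481 0.2852629 ] [ 0.59009926  0.71991554 -0.69307632] 16.2
```

View pics/c6.png

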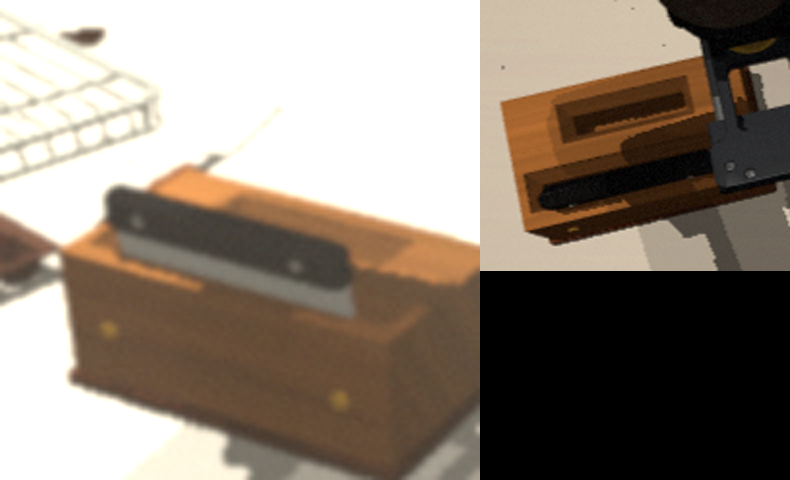

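The scraper now stands in the long slot with its grip clear above the block, and the gripper is well away from it. Handing in.

```bash
python3 -c "
from station import *
print(finish_job())"
```

```text
the job is handed in; nothing more can be done
None
```

The bench scraper is standing blade down on the bottom of the tool block's long slot, leaning slightly against the slot wall; I released it only after the blade touched bottom, and the job was handed in at about 16 s with the gripper clear.

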